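# Set the sole press to its mark and lock it

## Robot

A 6-joint arm with a two-finger parallel gripper is mounted at the origin on the work surface. World frame = base frame: x ahead of the robot, y to its left, z up, the work surface at z = 0. Lengths are in m, angles in rad, forces in N, time in s.
With the tool pointing down it reaches from about 0.275 to 0.75 m from the base axis. Payload 10.2 kg.
Tool frame: the origin (TCP) lies on the mounting face of the last link; the fingertips stand 173 mm ahead of it and the grasp point (between the pads) lies 155 mm ahead of it; z points along the fingers, y is the line along which they close (so a half turn about z gives the same grasp; the last joint's range is limited). The gripper opens to 85 mm and grips with 20 to 120 N. Pads are 22 mm wide; open, the fingers measure 114 mm over their backs; the gripper's body (76 mm by 85 mm) begins 54 mm behind the grasp point. The pads swing forward as they close: fully open they stand 13 mm farther back than shut.
Start: joints at [0.942, 0.313, 1.498, -0, 1.331, -0.223], TCP at [0.207, 0.482, 0.405] pointing down, gripper open.
Joint ranges: [-2.94, 2.94], [-0.97, 2.17], [0.19, 2.56], [-1.23, 4.37], [0.02, 3.11], [-2.88, 2.88]. Speed limits (rad/s): [2.39, 2.39, 3.01, 3.14, 3.14, 3.14].

## Interface

Orientations are given as a unit quaternion [x, y, z, w].
In Python, from plant import status, vision, ctrl, finder gives the robot as it stands.
- The arm moves only by the shell command python3 -m handwheel 'ROWS' [FORCE]. ROWS is JSON, a list of rows, each a list of 3 entries, a list of its own where there are three numbers: the turn, a rotation vector about the tool's x, y, z scaled (see below), then the shift along the tool's x, y, z scaled (see below), then the closure, from 0 (fully open) to 1 (shut). A call has 1 to 12 rows; each row shifts and turns the commanded pose from where the row before left it, along the tool's axes as they then stand; what a row does not reach is not made up. The controller multiplies each number of a shift by 20 mm and each number of a turn by 4 degrees. A row lasts 1/12 s, in which the tool goes at most 41.7 mm and 7.16 degrees, less where a joint would pass 70% of its speed; a pose out of reach is approached as far as the arm can. A call with a number of a shift or a turn outside -1 to 1 is refused whole. A call with a gripper value outside its range is refused whole. The fingers move at their own pace and stop on an object; FORCE is the grip in N (left out, the last holds). Time passes only in rows, so rows that do not move let the fingers close. It gives the time, the measured TCP pose, the force, the opening and the grip force at its end, in the units of the state.
- status.get_obs(): the state, without advancing time (a new reading comes with each control period).
- vision.read_camera(name): name is "scene" or "top" or "wrist"; returns (picture, depth): 420x560x3 uint8, blue, green, red; 420x560 float32, m along the optical axis (not along the pixel's ray), 0 where there is no reading.
- vision.calibration(name): a dict with "camera_matrix" (3x3 intrinsics, pixels), "extrinsics" (4x4, takes a point from world to camera coordinates); the wrist camera has in their place "T_tool_cam" (4x4, takes a point from camera to tool coordinates, whose origin is the TCP and whose axes are the flange's). Camera axes: x right, y down, z forward; pixel columns grow to the right and rows downward; lengths in m; the calibration is good to about 2 mm. A picture is of the moment at which its call begins: read the wrist's pose just before it. calibration takes no time and is no camera call.
- ctrl.job_done(): hands the job in; it is judged then, once.
Trained networks look in the newest picture that a camera, given by its name, has taken for a name from the list of things; names that differ only in an ending like _2 or _b are one class to them, and where a whole thing is asked for, a point or a joint stands for the part that bears it (a point fixed in the world has none). Each returns a list of dicts, best first, with "conf" (0 to 1); they miss things now and then, are a little off and sometimes report something else, mostly with a low value. They report only what shows in the picture. A call takes as long as a camera call.
- finder.spot_in(camera, label): "box" ([left, top, right, bottom] in pixels, round what is visible of it).
- finder.trace(camera, label): "mask" (420x560 bool, what is visible of it) and "box" ([left, top, right, bottom] in pixels, round what is visible of it).
The state is a dict: "t": time; "joint_pos": joint angles; "joint_velocities": joint speeds; "joint_torque": joint torques, N m; "tool_pos": TCP position; "orientation": TCP orientation; "wrist_force": force on the tool from outside, world axes, zero at the start; "wrist_torque": the same for the moment, N m; "grip_width": finger opening in m; "finger_force": force on a finger pad.
Only numpy, scipy, OpenCV 4.12 (cv2) and the standard library are available. Lean on these libraries where they do the work, as an engineer would, in place of code of your own. Each camera call takes 0.05 s, during which the arm holds its last target. There are 200 camera calls.

## Task

Tighten the sole press: turn its handwheel clockwise (seen from above) until, with the wheel let go, the orange pointer on the far rim stays lined up with the blue mark on the scale. Then swing the yellow-topped lock lever clockwise fully home against its stop, press it there firmly with about 20 N for half a second so that it bites, let go, and leave the wheel on its mark. Never load either handle with more than about 35 N in all (a squeeze counts with both fingers, so push rather than grip), and leave the jar, the spool and the screwdriver where they are.

Things in the scene. Friction and masses are not known exactly. Their poses are not given: they have to be found in the camera images.
- press: Green bench press, fixed. Base plate 180 (x) x 440 (y) x 20 mm; two columns carry a cross beam 60 (x) x 440 mm (y), its top 130 mm above the bench. Origin: centre of the underside, on the handwheel's vertical axis; x to the far side, away from the robot; y along the beam to the lever's end. A white tick-marked scale arc (radius 82 to 106 mm, top at 150 mm) rings the wheel's far half.
- handwheel: Level red handwheel turning about the press's vertical axis. Origin: wheel centre, 166 mm above the bench; own x points to the pointer, the crank handle is opposite (-x). Rim radius 60 mm, tube 14 mm thick. Clockwise from above tightens; 25 to 115 degrees are needed. The screw stays where left, but the hub is springy: let go, the wheel springs back 15 to 28 degrees, more the tighter it is.
- crank_top (a point): Top centre of the crank handle, an upright black round post fixed to the wheel: 18 mm in diameter, 55 mm from the wheel axis, standing free from the rim top (173 mm above the bench) to this point (221 mm). It takes 7 to 12 N, pushed squarely, to turn the screw, more as it tightens; over 35 N, squeeze included, is forcing.
- pointer_tip (a point): Outer end of the orange pointer on the wheel's rim, opposite the crank handle, 81.5 mm from the wheel axis and 166 mm above the bench.
- mark_tip (a point): Inner tip of the blue mark (a block 11 mm wide, 22 mm tall, with a white line on top) that stands fixed on the scale arc; this point is 81.5 mm from the wheel axis, 166 mm above the bench, so it meets pointer_tip when the two line up.
- lock_lever: Lock lever on the beam's +y end; origin on its vertical pivot, 142 mm above the bench, at press x = 0, y = 150 mm. Flat arm 14 mm wide, top at 156 mm, with an upright yellow post at its end. Starts pointing roughly to the robot, swings clockwise 57 to 77 degrees until it points along press +y and meets a stop. 3 to 5 N move it; it stays where left; over 35 N, squeeze included, is forcing.
- lever_top (a point): Centre of the top of the yellow upright post on the lock lever, 16 mm in diameter, 85 mm from the lever's pivot; it stands free from 156 to 205 mm above the bench.
- lever_home (a point): Where lever_top stands when the lever is fully home against its stop (the small yellow block on the beam): 85 mm from the pivot along the press's +y.
- glue_jar: Amber glue jar with a blue cap, loose, 66 mm in diameter, 100 mm tall; origin: centre of its underside.
- thread_spool: Brown conical thread spool, loose, 52 mm in diameter, 54 mm tall; origin: centre of its underside.
- screwdriver: Orange-handled screwdriver lying loose on the bench in front of the press; origin near its middle, own x axis along it towards the tip.

How it is judged:
On the way, in this order (a step that is already met when the one before it is completed fails the run):
1. the handwheel, let go and at rest, stands with its pointer on the mark (horizontal distance between pointer_tip and mark_tip below 0.006 m and contact force between handwheel and anything else below 0.5 N and angular speed of handwheel below 0.05 rad/s), for 0.3 s.
2. the lock lever is fully home and is pressed firmly against its stop (horizontal distance between lever_top and lever_home below 0.005 m and contact force between lock_lever and anything else above 12 N), for 0.2 s.
At the end, for the whole second after the job is handed in: Wheel and lever are let go; the pointer tip is within 6 mm (about 4 degrees) of the mark's tip, and the lever post within 5 mm of its fully home place (all of step 1 and horizontal distance between lever_top and lever_home below 0.005 m and contact force between lock_lever and anything else below 0.5 N); the robot touches nothing.
It fails at once if the handwheel is forced: touched with more than 40 N (contact force between handwheel and anything else above 40 N).
It fails at once if the lock lever is forced: touched with more than 40 N (contact force between lock_lever and anything else above 40 N).
It fails at once if the glue jar is moved more than 20 mm (distance of glue_jar from where it was at the start of the episode above 0.02 m).
It fails at once if the thread spool is moved more than 20 mm (distance of thread_spool from where it was at the start of the episode above 0.02 m).
It fails at once if the screwdriver is moved more than 20 mm (distance of screwdriver from where it was at the start of the episode above 0.02 m).
It also fails if it takes over 72 s, if anything falls off the work surface, if the arm or the gripper's body presses on something with over 40 N, if the wrist force passes 120 N, or if a joint passes its speed limit or range.

## Working session

There is one attempt and no reset: what is moved stays moved. The work goes in short steps, Python scripts to look and compute and a shell command to move; the robot and the scene stay as the last step left them, time stands still between calls to the robot, and variables do not carry over. Pictures are saved under pics/ and viewed, at most 10 in all, crops included, and the job is handed in when it is done.

```bash
ls; mkdir -p pics; cat > h.py <<'E'
import numpy as np,cv2
from plant import status,vision,ctrl,finder
from scipy.spatial.transform import Rotation as R
def tw(name):
    c=vision.calibration(name)
    if 'extrinsics' in c: T=np.linalg.inv(np.array(c['extrinsics']))
    else:
        o=status.get_obs();T=np.eye(4);T[:3,:3]=R.from_quat(o['orientation']).as_matrix();T[:3,3]=o['tool_pos'];T=T@np.array(c['T_tool_cam'])
    return np.array(c['camera_matrix']),T
def pts(name,mask,d):
    K,T=tw(name);v,u=np.nonzero(mask&(d>0));z=d[v,u]
    p=np.c_[(u-K[0,2])/K[0,0]*z,(v-K[1,2])/K[1,1]*z,z]
    return p@T[:3,:3].T+T[:3,3]
E
python3 - <<'E'
from h import *
o=status.get_obs();print(o)
for n in ['scene','top']:
    b,d=vision.read_camera(n);cv2.imwrite(f'pics/{n}0.png',b);print(n,tw(n)[1][:3,3])
    for l in ['handwheel','crank_top','pointer_tip','mark_tip','lock_lever','lever_top','press','glue_jar','thread_spool','screwdriver']:
        r=finder.trace(n,l)
        for q in r[:2]:
            P=pts(n,q['mask'],d)
            if len(P): print(l,round(q['conf'],2),[int(x) for x in q['box']],'med',np.median(P,0).round(3),'lo',np.percentile(P,2,0).round(3),'hi',np.percentile(P,98,0).round(3))
E
```

```text
pics
{'t': 0.0, 'joint_pos': array([ 9.41601914e-01,  3.13431064e-01,  1.49848009e+00,  1.90517778e-06,
        1.33098970e+00, -2.23410589e-01]), 'joint_velocities': array([-0.00050011, -0.0009263 ,  0.00122492,  0.00113056, -0.00052862,
        0.00092121]), 'joint_torque': array([-1.16257248e-03, -4.12257600e+01, -2.59740025e+01, -2.47921498e-04,
        4.12830646e-03,  2.85353565e-06]), 'tool_pos': array([0.20722398, 0.48231808, 0.40412843]), 'orientation': array([ 2.01502941e-01,  9.79487691e-01, -5.95176234e-04, -2.71317418e-04]), 'wrist_force': array([-0.73831472, -0.33751676, -0.0814863 ]), 'wrist_torque': array([-0.03494012,  0.01663638, -0.02064766]), 'finger_force': 0.0, 'grip_width': 0.08554456212876672}
scene [ 0.97718833 -0.72224881  0.76692973]
handwheel 0.82 [282, 169, 350, 211] med [ 0.608 -0.049  0.172] lo [ 0.554 -0.101  0.15 ] hi [0.671 0.044 0.22 ]
crank_top 0.55 [280, 171, 352, 215] med [ 0.61  -0.049  0.172] lo [ 0.556 -0.101  0.158] hi [0.672 0.028 0.22 ]
pointer_tip 0.79 [286, 171, 352, 216] med [ 0.61  -0.047  0.171] lo [ 0.477 -0.101  0.001] hi [0.671 0.17
[... 1364 characters left out ...]
87  0.15 ] hi [ 0.701 -0.072  0.177]
lock_lever 0.73 [191, 177, 226, 213] med [0.587 0.133 0.159] lo [0.54  0.101 0.13 ] hi [0.627 0.165 0.207]
lever_top 0.81 [195, 179, 223, 215] med [0.588 0.132 0.159] lo [0.541 0.102 0.154] hi [0.624 0.16  0.207]
press 0.75 [193, 145, 365, 231] med [ 0.602 -0.039  0.129] lo [ 0.52  -0.245  0.017] hi [0.701 0.17  0.176]
glue_jar 0.97 [372, 179, 397, 202] med [ 0.609 -0.314  0.1  ] lo [ 0.58  -0.347  0.013] hi [ 0.64  -0.291  0.105]
thread_spool 0.66 [315, 235, 334, 252] med [ 0.471 -0.163  0.05 ] lo [ 0.448 -0.186  0.012] hi [ 0.492 -0.141  0.059]
screwdriver 0.93 [213, 231, 284, 240] med [0.49  0.004 0.025] lo [ 0.476 -0.042  0.016] hi [0.501 0.14  0.031]
```

```bash
python3 - <<'E'
import cv2
a=cv2.imread('pics/top0.png')[130:270,180:410];cv2.imwrite('pics/c0.png',cv2.resize(a,(782,476),interpolation=cv2.INTER_CUBIC))
E
```

```text
(no output)
```

View pics/c0.png

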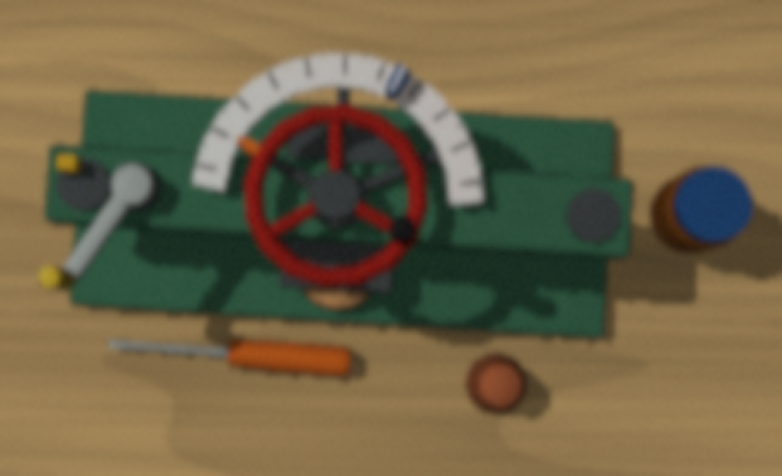

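The picture (top crop) shows the pointer at the wheel's upper left (249,146), the blue mark at the upper right (398,82), the crank lower right (402,230), and the lever post at (50,277). Now precise geometry.

```bash
cat >> h.py <<'E'
def hsvpts(n,b,d,lo,hi,zl,zh,box):
    h=cv2.cvtColor(b,cv2.COLOR_BGR2HSV);m=cv2.inRange(h,lo,hi)>0
    P=pts(n,m,d);k=(P[:,2]>zl)&(P[:,2]<zh)&(P[:,0]>box[0])&(P[:,0]<box[1])&(P[:,1]>box[2])&(P[:,1]<box[3]);return P[k]
def circ(P):
    A=np.c_[2*P[:,:2],np.ones(len(P))];s=np.linalg.lstsq(A,(P[:,:2]**2).sum(1),rcond=None)[0]
    return s[:2],np.sqrt(s[2]+s[:2]@s[:2])
def look(n,C=None):
    b,d=vision.read_camera(n);B=(.5,.72,-.17,.09)
    red=np.r_[hsvpts(n,b,d,(0,150,60),(5,255,255),.158,.19,B),hsvpts(n,b,d,(174,150,60),(180,255,255),.158,.19,B)]
    if len(red)>20:
        c,r=circ(red)
        for _ in range(4):
            e=np.hypot(*(red[:,:2]-c).T);k=abs(e-.06)<.009
            c,r=circ(red[k])
        print(n,'wheel',c.round(4),round(r,4),k.sum())
        if C is None:C=c
    for nm,lo,hi,zl,zh in [('pointer',(8,150,80),(20,255,255),.15,.185),('mark',(95,80,50),(130,255,255),.152,.19),('crank',(0,0,0),(180,255,80),.19,.235)]:
        P=hsvpts(n,b,d,lo,hi,zl,zh,B)
        if len(P):
            q=P[:,:2]-C;q=q[np.hypot(*q.T)<.115]
            if len(q):m=np.median(q,0);print(nm,len(q),(m+C).round(4),'z',np.percentile(P[:,2],95).round(3),'r',np.hypot(*m).round(4),'ang',np.degrees(np.arctan2(m[1],m[0])).round(1))
    P=hsvpts(n,b,d,(22,120,80),(34,255,255),.12,.23,(.45,.72,.05,.25));print('yellow post',np.median(P[P[:,2]>.195],0).round(4),'stop',np.median(P[P[:,2]<.17],0).round(4))
    return b,d
E
python3 - <<'E'
from h import *
for n in ['top','scene']: look(n)
E
```

```text
top wheel [ 0.6087 -0.0366] 0.0591 708
pointer 21 [0.643  0.0254] z 0.176 r 0.0708 ang 61.0
crank 49 [ 0.5815 -0.0845] z 0.225 r 0.0551 ang -119.6
yellow post [0.5469 0.1603 0.2062] stop [0.6339 0.1627 0.1532]
scene wheel [ 0.6113 -0.0411] 0.0592 765
pointer 32 [0.647  0.0256] z 0.173 r 0.0757 ang 61.8
mark 57 [ 0.6971 -0.0856] z 0.172 r 0.0967 ang -27.4
crank 133 [ 0.5859 -0.0902] z 0.222 r 0.0553 ang -117.3
yellow post [0.5497 0.155  0.2025] stop [0.5506 0.156  0.1626]
```

```bash
python3 -m handwheel '[[[0,0,0],[-1,-0.63,-0.1],1],[[0,0,0],[-1,-0.63,-0.1],1],[[0,0,0],[-1,-0.63,-0.1],1],[[0,0,0],[-1,-0.63,-0.1],1],[[0,0,0],[-1,-0.63,-0.1],1],[[0,0,0],[-1,-0.63,-0.1],1],[[0,0,0],[-1,-0.63,-0.1],1],[[0,0,0],[-1,-0.63,-0.1],1],[[0,0,0],[-1,-0.63,0],1],[[0,0,0],[-1,-0.63,0],1],[[0,0,0],[-1,-0.63,0],1],[[0,0,0],[-1,-0.63,0],1]]' 20
python3 -m handwheel '[[[0,0,0],[-1,-0.63,0],1],[[0,0,0],[-1,-0.63,0],1],[[0,0,0],[-1,-0.63,0],1],[[0,0,0],[-1,-0.63,0],1],[[0,0,0],[-1,-0.63,0],1],[[0,0,0],[-1,-0.63,0],1],[[0,0,0],[-1,-0.63,0],1],[[0,0,0],[-1,-0.63,0],1],[[0,0,0],[-1,-0.63,0],1],[[0,0,0],[-1,-0.63,0],1],[[0,0,0],[0,0,0],1],[[0,0,0],[0,0,0],1]]'
cat >> h.py <<'E'
def go(x,y,z,yaw=None):
    o=status.get_obs();M=R.from_quat(o['orientation']).as_matrix();p=o['tool_pos']
    cur=np.degrees(np.arctan2(M[1,0],M[0,0]))
    print('t',round(o['t'],2),'tcp',p.round(4),'tool x ang',cur.round(1),'tilt',np.degrees(np.arccos(-M[2,2])).round(2),'F',o['wrist_force'].round(1),'w',round(float(o['grip_width']),4),'j6',o['joint_pos'][5].round(2))
    print('units',(M.T@(np.array([x,y,z])-p)/.02).round(2),'turn z units',None if yaw is None else round((cur-yaw+180)%360/4-45,2))
E
python3 - <<'E'
from h import *
go(.6126,-.102,.42,151)
b,d=look('wrist',np.array([.609,-.037]));cv2.imwrite('pics/w1.png',b)
look('top')
E
```

```text
t: 2.2
tool_pos: [0.3685, 0.2477, 0.4208]
orientation: [0.201, 0.979, 0.0, 0.0]
wrist_force: [0.5, -0.8, 0.1]
grip_width: 0.0001
finger_force: 0.0
t: 3.2
tool_pos: [0.5024, 0.0534, 0.4204]
orientation: [0.202, 0.979, 0.0, -0.0]
wrist_force: [-0.2, -0.4, 0.8]
grip_width: 0.0003
finger_force: 0.0
t 3.2 tcp [0.5024 0.0534 0.4204] tool x ang 156.7 tilt 0.03 F [-0.2 -0.4  0.8] w 0.0003 j6 -1.29
units [-8.14 -4.95  0.02] turn z units 1.41
wrist wheel [ 0.5966 -0.0341] 0.0519 54
yellow post [0.5449 0.161  0.2044] stop [0.5402 0.1611 0.16  ]
top wheel [ 0.6086 -0.0366] 0.0592 715
pointer 20 [0.6428 0.0256] z 0.175 r 0.071 ang 61.1
crank 49 [ 0.5815 -0.0845] z 0.225 r 0.055 ang -119.5
yellow post [nan nan nan] stop [0.6338 0.1625 0.1527]
  return _methods._mean(a, axis=axis, dtype=dtype,
  ret = um.true_divide(
```

View pics/w1.png

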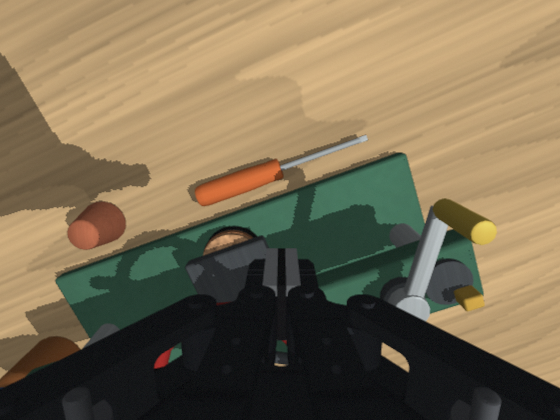

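The wrist picture shows the lever's yellow post (470,220) and stop (468,297), with the screwdriver and spool well away; the fingers hide the wheel. I'll carry on to behind the crank.

```bash
python3 -m handwheel '[[[0,0,0],[-0.9,-0.55,0],1],[[0,0,0],[-0.9,-0.55,0],1],[[0,0,0],[-0.9,-0.55,0],1],[[0,0,0],[-0.9,-0.55,0],1],[[0,0,0],[-0.9,-0.55,0],1],[[0,0,0],[-0.9,-0.55,0],1],[[0,0,0],[-0.9,-0.55,0],1],[[0,0,0],[-0.9,-0.55,0],1],[[0,0,0],[-0.9,-0.55,0],1],[[0,0,0.7],[0,0,0],1],[[0,0,0.7],[0,0,0],1],[[0,0,0],[0,0,0],1]]'
python3 - <<'E'
from h import *
go(.6126,-.102,.36,151)
b,d=look('wrist',np.array([.609,-.037]));cv2.imwrite('pics/w2.png',b)
b,d=look('top')
E
```

```text
t: 4.3
tool_pos: [0.6118, -0.1001, 0.4207]
orientation: [0.249, 0.968, 0.0, -0.0]
wrist_force: [-0.5, -0.0, 0.8]
grip_width: -0.0003
finger_force: 0.0
t 4.3 tcp [ 0.6118 -0.1001  0.4207] tool x ang 151.1 tilt 0.02 F [-0.5 -0.   0.8] w -0.0003 j6 -1.42
units [-0.08 -0.07  3.03] turn z units 0.03
wrist wheel [ 0.6088 -0.0371] 0.0584 11168
pointer 299 [0.6444 0.0261] z 0.173 r 0.0723 ang 60.7
mark 309 [ 0.6845 -0.0775] z 0.172 r 0.0857 ang -28.2
crank 1083 [ 0.5815 -0.0835] z 0.222 r 0.054 ang -120.6
yellow post [nan nan nan] stop [nan nan nan]
top wheel [ 0.6084 -0.0359] 0.0591 234
pointer 20 [0.6428 0.0256] z 0.176 r 0.0704 ang 60.8
crank 49 [ 0.5814 -0.0845] z 0.225 r 0.0556 ang -119.1
yellow post [0.5469 0.1596 0.206 ] stop [0.6342 0.1626 0.1521]
  return _methods._mean(a, axis=axis, dtype=dtype,
  ret = um.true_divide(
```

View pics/w2.png

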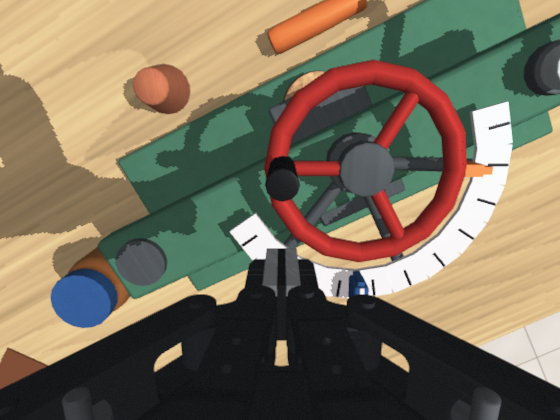

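The wrist view shows the crank (282,178) just ahead of the closed fingers (282,265), the pointer at (480,170) and the mark at (360,285); measurements agree. I'll descend and approach gently.

```bash
python3 -m handwheel '[[[0,0,0],[0,0,0.6],1],[[0,0,0],[0,0,0.6],1],[[0,0,0],[0,0,0.6],1],[[0,0,0],[0,0,0.6],1],[[0,0,0],[0,0,0.6],1],[[0,0,0],[0.2,0,0],1],[[0,0,0],[0.2,0,0],1],[[0,0,0],[0.1,0,0],1],[[0,0,0],[0.1,0,0],1],[[0,0,0],[0.05,0,0],1],[[0,0,0],[0,0,0],1]]'
python3 -m handwheel '[[[0,0,0.5],[0.1,-0.03,0],1],[[0,0,0.5],[0.1,-0.03,0],1],[[0,0,0.5],[0.1,-0.03,0],1],[[0,0,0.5],[0.1,-0.03,0],1]]'
python3 -c "
from h import *
go(.609,-.037,.36)
look('top',np.array([.609,-.037]))" 2>/dev/null
```

```text
t: 5.32
tool_pos: [0.6003, -0.0945, 0.3613]
orientation: [0.249, 0.969, -0.0, 0.0]
wrist_force: [0.2, -0.4, -0.2]
grip_width: -0.0001
finger_force: 0.0
t: 5.65
tool_pos: [0.5926, -0.0927, 0.3612]
orientation: [0.317, 0.948, -0.0, 0.001]
wrist_force: [3.2, -1.0, 0.9]
grip_width: 0.0001
finger_force: 1.6
t 5.65 tcp [ 0.5926 -0.0927  0.3612] tool x ang 143.0 tilt 0.13 F [ 3.2 -1.   0.9] w 0.0001 j6 -1.28
units [1.02 2.72 0.06] turn z units None
top wheel [ 0.6082 -0.0356] 0.0589 326
pointer 20 [0.6505 0.0209] z 0.177 r 0.0712 ang 54.3
yellow post [0.5468 0.1607 0.2061] stop [0.634  0.1629 0.1522]
```

```bash
python3 -m handwheel '[[[0,0,0.75],[0.144,-0.05,0],1],[[0,0,0.75],[0.144,-0.05,0],1],[[0,0,0.75],[0.144,-0.05,0],1],[[0,0,0.75],[0.144,-0.05,0],1],[[0,0,0.75],[0.144,-0.05,0],1],[[0,0,0.75],[0.144,-0.05,0],1],[[0,0,0.75],[0.144,-0.05,0],1],[[0,0,0.75],[0.144,-0.05,0],1]]'
python3 -c "
from h import *
go(.609,-.037,.36)
look('top',np.array([.609,-.037]))" 2>/dev/null
```

```text
t: 6.37
tool_pos: [0.5714, -0.0816, 0.3612]
orientation: [0.507, 0.862, -0.0, 0.002]
wrist_force: [4.4, -4.6, -1.6]
grip_width: 0.0001
finger_force: 3.0
t 6.37 tcp [ 0.5714 -0.0816  0.3612] tool x ang 119.0 tilt 0.21 F [ 4.4 -4.6 -1.6] w 0.0001 j6 -0.85
units [1.04 2.72 0.06] turn z units None
top wheel [ 0.6082 -0.038 ] 0.0611 251
pointer 17 [ 0.6701 -0.001 ] z 0.175 r 0.071 ang 30.5
yellow post [0.5458 0.1603 0.2068] stop [0.6341 0.163  0.1524]
```

```bash
python3 -m handwheel '[[[0,0,0.75],[0.144,-0.05,0],1],[[0,0,0.75],[0.144,-0.05,0],1],[[0,0,0.75],[0.144,-0.05,0],1],[[0,0,0.75],[0.144,-0.05,0],1],[[0,0,0.75],[0.144,-0.05,0],1],[[0,0,0.75],[0.144,-0.05,0],1],[[0,0,0.75],[0.144,-0.05,0],1],[[0,0,0.75],[0.144,-0.05,0],1],[[0,0,0.75],[0.144,-0.05,0],1],[[0,0,0.75],[0.144,-0.05,0],1],[[0,0,0.75],[0.144,-0.05,0],1],[[0,0,0.75],[0.144,-0.05,0],1]]'
python3 -c "
from h import *
go(.609,-.037,.36)
look('top',np.array([.609,-.037]))" 2>/dev/null
```

```text
t: 7.42
tool_pos: [0.5522, -0.0513, 0.3612]
orientation: [0.749, 0.663, -0.001, 0.001]
wrist_force: [-0.9, -8.0, 0.3]
grip_width: 0.0003
finger_force: 3.8
t 7.42 tcp [ 0.5522 -0.0513  0.3612] tool x ang 83.0 tilt 0.18 F [-0.9 -8.   0.3] w 0.0003 j6 -0.18
units [1.06 2.73 0.06] turn z units None
top wheel [ 0.6115 -0.038 ] 0.0572 254
pointer 21 [ 0.6801 -0.0424] z 0.175 r 0.0713 ang -4.3
yellow post [0.5469 0.1601 0.2066] stop [0.6341 0.1646 0.1522]
```

```bash
python3 -m handwheel '[[[0,0,0.75],[0.144,-0.053,0],1],[[0,0,0.75],[0.144,-0.053,0],1],[[0,0,0.75],[0.144,-0.053,0],1],[[0,0,0.75],[0.144,-0.053,0],1],[[0,0,0.75],[0.144,-0.053,0],1],[[0,0,0.75],[0.144,-0.053,0],1],[[0,0,0.75],[0.144,-0.053,0],1],[[0,0,0.75],[0.144,-0.053,0],1],[[0,0,0.75],[0.144,-0.053,0],1],[[0,0,0.75],[0.144,-0.053,0],1],[[0,0,0.75],[0.144,-0.053,0],1],[[0,0,0],[0,0,0],1]]'
python3 -c "
from h import *
go(.609,-.037,.36)
look('top',np.array([.609,-.037]))" 2>/dev/null
```

```text
t: 8.47
tool_pos: [0.5529, -0.0177, 0.361]
orientation: [0.906, 0.423, -0.001, 0.001]
wrist_force: [-4.5, -7.7, 2.1]
grip_width: 0.0004
finger_force: 4.3
t 8.47 tcp [ 0.5529 -0.0177  0.361 ] tool x ang 50.0 tilt 0.17 F [-4.5 -7.7  2.1] w 0.0004 j6 0.45
units [1.06 2.77 0.05] turn z units None
top wheel [ 0.6089 -0.0368] 0.0589 353
pointer 21 [ 0.6661 -0.0769] z 0.178 r 0.0696 ang -35.0
yellow post [0.5458 0.1601 0.2062] stop [0.634  0.1626 0.153 ]
```

```bash
python3 -m handwheel '[[[0,0,-1],[-0.19,0.08,0],1],[[0,0,-1],[-0.19,0.08,0],1],[[0,0,-1],[-0.19,0.08,0],1],[[0,0,-1],[-0.19,0.08,0],1],[[0,0,-1],[-0.19,0.08,0],1],[[0,0,-1],[-0.19,0.08,0],1],[[0,0,-1],[-0.19,0.08,0],1],[[0,0,-1],[-0.19,0.08,0],1],[[0,0,0],[-0.2,0,0],1],[[0,0,0],[0,0,0],1]]'
python3 - 2>/dev/null <<'E'
from h import *
go(.609,-.037,.36)
for n in ['top','scene','wrist']:
    b,d=look(n,np.array([.609,-.037]));cv2.imwrite(f'pics/{n}3.png',b)
    r=finder.trace(n,'mark_tip')
    for q in r[:2]:
        P=pts(n,q['mask'],d);P=P[(P[:,2]>.155)&(P[:,2]<.19)][:,:2]-[.609,-.037]
        if len(P):
            m=np.median(P,0);print('mark net',q['conf'],np.degrees(np.arctan2(m[1],m[0])),np.hypot(*m))
E
```

```text
t: 9.35
tool_pos: [0.5508, -0.0542, 0.3608]
orientation: [0.755, 0.656, -0.0, 0.0]
wrist_force: [-0.3, -0.2, 0.7]
grip_width: -0.0001
finger_force: 0.0
t 9.35 tcp [ 0.5508 -0.0542  0.3608] tool x ang 82.0 tilt 0.01 F [-0.3 -0.2  0.7] w -0.0001 j6 -0.17
units [1.26 2.76 0.04] turn z units None
top wheel [ 0.6119 -0.0382] 0.057 259
pointer 21 [ 0.6758 -0.0547] z 0.177 r 0.0691 ang -14.8
yellow post [0.5458 0.1607 0.2055] stop [0.634  0.1635 0.1537]
scene wheel [ 0.6116 -0.0409] 0.0589 815
pointer 67 [ 0.6803 -0.0568] z 0.173 r 0.074 ang -15.5
mark 77 [ 0.6945 -0.0855] z 0.173 r 0.0983 ang -29.6
crank 246 [ 0.5578 -0.0614] z 0.233 r 0.0567 ang -154.5
yellow post [0.5501 0.1565 0.2027] stop [0.5493 0.1555 0.1623]
mark net 0.54 -29.22311224634627 0.097979894841362
wrist wheel [ 0.6096 -0.0342] 0.0577 16923
pointer 536 [ 0.6796 -0.0536] z 0.172 r 0.0725 ang -13.2
mark 742 [ 0.6852 -0.0739] z 0.171 r 0.0847 ang -25.9
crank 6145 [ 0.5543 -0.0415] z 0.234 r 0.0549 ang -175.3
yellow post [nan nan nan] stop [nan nan nan]
mark net 0.93 -26.01133752574574 0.08534489051084994
```

```bash
python3 - <<'E'
from h import *
b=cv2.imread('pics/wrist3.png');r=[0]
m=cv2.inRange(cv2.cvtColor(b,cv2.COLOR_BGR2HSV),(8,150,80),(20,255,255))
cv2.imwrite('pics/c3.png',cv2.resize(b,(800,600)))
E
```

```text
(no output)
```

View pics/c3.png

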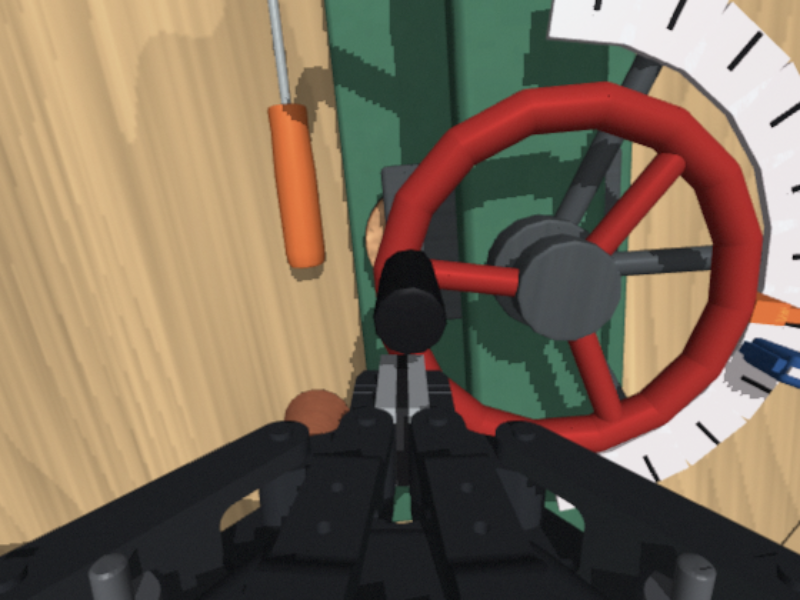

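The picture shows the pointer (775,310) short of the blue mark (775,360), with the crank (408,315) free of the fingers. About 12.5° to go, so I push to about -49°.

```bash
python3 -m handwheel '[[[0,0,0],[0.2,0,0],1],[[0,0,0.75],[0.144,-0.053,0],1],[[0,0,0.75],[0.144,-0.053,0],1],[[0,0,0.75],[0.144,-0.053,0],1],[[0,0,0.75],[0.144,-0.053,0],1],[[0,0,0.75],[0.144,-0.053,0],1],[[0,0,0.75],[0.144,-0.053,0],1],[[0,0,0.75],[0.144,-0.053,0],1],[[0,0,0.75],[0.144,-0.053,0],1],[[0,0,0.75],[0.144,-0.053,0],1],[[0,0,0.75],[0.144,-0.053,0],1]]'
python3 -m handwheel '[[[0,0,0.75],[0.144,-0.053,0],1],[[0,0,0.75],[0.144,-0.053,0],1],[[0,0,0.75],[0.144,-0.053,0],1],[[0,0,0.75],[0.144,-0.053,0],1],[[0,0,0.75],[0.144,-0.053,0],1],[[0,0,0],[0,0,0],1],[[0,0,0],[0,0,0],1]]'
python3 -c "
from h import *
go(.609,-.037,.36)
look('top',np.array([.609,-.037]))" 2>/dev/null
```

```text
t: 10.57
tool_pos: [0.5518, -0.0196, 0.3607]
orientation: [0.899, 0.438, -0.001, 0.001]
wrist_force: [-4.1, -7.9, 1.0]
grip_width: -0.0005
finger_force: 4.1
t: 11.15
tool_pos: [0.5577, -0.0055, 0.3606]
orientation: [0.948, 0.318, -0.002, 0.0]
wrist_force: [-6.3, -5.8, 2.1]
grip_width: -0.0001
finger_force: 4.5
t 11.15 tcp [ 0.5577 -0.0055  0.3606] tool x ang 37.1 tilt 0.2 F [-6.3 -5.8  2.1] w -0.0001 j6 0.7
units [1.1  2.8  0.03] turn z units None
top wheel [ 0.609  -0.0365] 0.059 412
pointer 20 [ 0.6564 -0.0892] z 0.176 r 0.0705 ang -47.8
yellow post [0.5468 0.1603 0.2067] stop [0.6338 0.1625 0.1534]
```

Release (back off about 34°) and measure.

```bash
python3 -m handwheel '[[[0,0,-1],[-0.19,0.08,0],1],[[0,0,-1],[-0.19,0.08,0],1],[[0,0,-1],[-0.19,0.08,0],1],[[0,0,-1],[-0.19,0.08,0],1],[[0,0,-1],[-0.19,0.08,0],1],[[0,0,-1],[-0.19,0.08,0],1],[[0,0,-1],[-0.19,0.08,0],1],[[0,0,-1],[-0.19,0.08,0],1],[[0,0,0],[-0.2,0,0],1],[[0,0,0],[0,0,0],1]]'
python3 - 2>/dev/null <<'E'
from h import *
go(.609,-.037,.36)
for n in ['top','scene','wrist']:
    b,d=look(n,np.array([.609,-.037]));cv2.imwrite(f'pics/{n}4.png',b)
a=cv2.imread('pics/top4.png')[140:225,225:335];s=cv2.imread('pics/scene4.png')[155:240,270:380]
cv2.imwrite('pics/c4.png',np.hstack([cv2.resize(x,(400,309),interpolation=cv2.INTER_CUBIC) for x in (a,s)]))
E
```

```text
t: 12.03
tool_pos: [0.5476, -0.0406, 0.3607]
orientation: [0.824, 0.566, -0.0, 0.0]
wrist_force: [0.7, 0.3, 0.0]
grip_width: 0.0
finger_force: 0.0
t 12.03 tcp [ 0.5476 -0.0406  0.3607] tool x ang 69.0 tilt 0.01 F [0.7 0.3 0. ] w 0.0 j6 0.08
units [1.27 2.8  0.03] turn z units None
top wheel [ 0.6111 -0.0376] 0.0576 303
pointer 19 [ 0.6731 -0.0671] z 0.176 r 0.0708 ang -25.1
yellow post [0.5469 0.1606 0.2063] stop [0.6343 0.163  0.1526]
scene wheel [ 0.6117 -0.0409] 0.0588 813
pointer 53 [ 0.6733 -0.0702] z 0.174 r 0.0724 ang -27.3
mark 73 [ 0.695  -0.0861] z 0.172 r 0.099 ang -29.7
crank 255 [ 0.5566 -0.0476] z 0.233 r 0.0535 ang -168.5
yellow post [0.55   0.156  0.2011] stop [0.5503 0.1552 0.1627]
wrist wheel [ 0.6101 -0.0341] 0.0577 17365
pointer 528 [ 0.6752 -0.0661] z 0.172 r 0.0723 ang -23.7
mark 67 [ 0.6846 -0.0754] z 0.169 r 0.0848 ang -26.9
crank 6123 [ 0.5573 -0.0274] z 0.234 r 0.0526 ang 169.5
yellow post [nan nan nan] stop [nan nan nan]
```

View pics/c4.png

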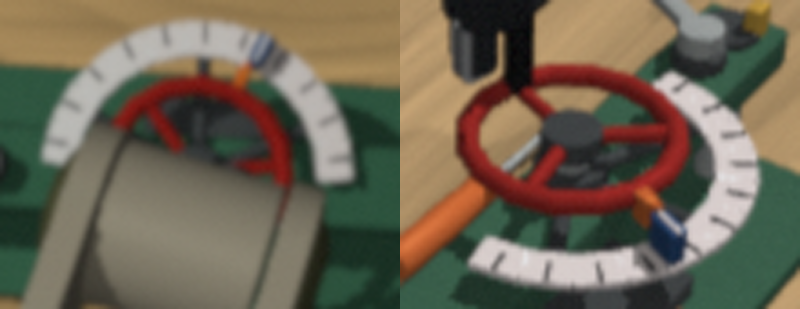

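The crops show the pointer (243,77 / 648,205) almost on the mark (262,50 / 665,235), about 2.4° short. One more small push.

```bash
python3 -m handwheel '[[[0,0,0],[0.18,0,0],1],[[0,0,0.75],[0.144,-0.053,0],1],[[0,0,0.75],[0.144,-0.053,0],1],[[0,0,0.75],[0.144,-0.053,0],1],[[0,0,0.75],[0.144,-0.053,0],1],[[0,0,0.75],[0.144,-0.053,0],1],[[0,0,0.75],[0.144,-0.053,0],1],[[0,0,0.75],[0.144,-0.053,0],1],[[0,0,0.75],[0.144,-0.053,0],1],[[0,0,0.75],[0.144,-0.053,0],1],[[0,0,0.75],[0.144,-0.053,0],1]]'
python3 -m handwheel '[[[0,0,0.6],[0.115,-0.042,0],1],[[0,0,0.5],[0.096,-0.035,0],1],[[0,0,0],[0,0,0],1],[[0,0,0],[0,0,0],1]]'
python3 -c "
from h import *
go(.609,-.037,.36)
look('top',np.array([.609,-.037]))" 2>/dev/null
```

```text
t: 13.1
tool_pos: [0.5561, -0.0075, 0.3606]
orientation: [0.943, 0.334, -0.002, 0.0]
wrist_force: [-7.3, -4.6, 3.0]
grip_width: 0.0001
finger_force: 4.5
t: 13.43
tool_pos: [0.5583, -0.0037, 0.3606]
orientation: [0.954, 0.298, -0.002, 0.0]
wrist_force: [-8.0, -4.9, 3.3]
grip_width: -0.0003
finger_force: 4.8
t 13.43 tcp [ 0.5583 -0.0037  0.3606] tool x ang 34.7 tilt 0.22 F [-8.  -4.9  3.3] w -0.0003 j6 0.75
units [1.14 2.81 0.02] turn z units None
top wheel [ 0.6088 -0.0365] 0.059 422
pointer 22 [ 0.6557 -0.0893] z 0.177 r 0.0701 ang -48.2
yellow post [0.5469 0.1604 0.206 ] stop [0.6342 0.1629 0.1519]
```

```bash
python3 -m handwheel '[[[0,0,0.1],[0.06,0,0],1],[[0,0,0],[0,0,0],1],[[0,0,0],[0,0,0],1]]'
python3 -m handwheel '[[[0,0,-1],[-0.19,0.08,0],1],[[0,0,-1],[-0.19,0.08,0],1],[[0,0,-1],[-0.19,0.08,0],1],[[0,0,-1],[-0.19,0.08,0],1],[[0,0,-1],[-0.19,0.08,0],1],[[0,0,-1],[-0.19,0.08,0],1],[[0,0,-1],[-0.19,0.08,0],1],[[0,0,-1],[-0.19,0.08,0],1],[[0,0,0],[-0.2,0,0],1],[[0,0,0],[0,0,0],1],[[0,0,0],[0,0,0],1]]'
python3 - 2>/dev/null <<'E'
from h import *
go(.609,-.037,.36)
for n in ['top','scene','wrist']:
    b,d=look(n,np.array([.609,-.037]));cv2.imwrite(f'pics/{n}5.png',b)
E
```

```text
t: 13.73
tool_pos: [0.5591, -0.003, 0.3606]
orientation: [0.955, 0.295, -0.002, -0.0]
wrist_force: [-8.7, -3.4, 3.9]
grip_width: 0.0001
finger_force: 5.0
t: 14.65
tool_pos: [0.5476, -0.0374, 0.3607]
orientation: [0.838, 0.546, 0.0, -0.0]
wrist_force: [-0.4, 1.3, -0.0]
grip_width: 0.0001
finger_force: 0.0
t 14.65 tcp [ 0.5476 -0.0374  0.3607] tool x ang 66.2 tilt 0.0 F [-0.4  1.3 -0. ] w 0.0001 j6 0.13
units [1.26 2.8  0.03] turn z units None
top wheel [ 0.6119 -0.0376] 0.0573 299
pointer 22 [ 0.6708 -0.0695] z 0.176 r 0.0699 ang -27.8
yellow post [0.5469 0.1605 0.2064] stop [0.6337 0.1637 0.1528]
scene wheel [ 0.6117 -0.0409] 0.0588 806
pointer 59 [ 0.6725 -0.0721] z 0.174 r 0.0725 ang -28.9
mark 73 [ 0.6947 -0.0857] z 0.173 r 0.0986 ang -29.6
crank 237 [ 0.557 -0.043] z 0.232 r 0.0523 ang -173.4
yellow post [0.5503 0.1564 0.2026] stop [0.5499 0.1558 0.1631]
wrist wheel [ 0.6102 -0.0342] 0.0577 17428
pointer 521 [ 0.6737 -0.0686] z 0.172 r 0.072 ang -26.0
mark 117 [ 0.6878 -0.0724] z 0.162 r 0.0864 ang -24.2
crank 6077 [ 0.5581 -0.0239] z 0.234 r 0.0525 ang 165.6
yellow post [nan nan nan] stop [nan nan nan]
```

Wheel now rests on the mark (within about 1° by top and scene). On to the lever: lift and travel to behind its post.

```bash
python3 -m handwheel '[[[0,0,0],[-0.2,0,-1],1],[[0,0,0],[0,0,-1],1],[[0,0,0],[0,0,-1],1],[[0,0,0],[0.9,-0.54,0],1],[[0,0,0],[0.9,-0.54,0],1],[[0,0,0],[0.9,-0.54,0],1],[[0,0,0],[0.9,-0.54,0],1],[[0,0,0],[0.9,-0.54,0],1],[[0,0,0],[0.9,-0.54,0],1],[[0,0,0],[0.9,-0.54,0],1],[[0,0,0],[0.9,-0.54,0],1],[[0,0,0],[0.2,0,0],1]]'
python3 -m handwheel '[[[0,0,0.85],[0,0,0],1],[[0,0,0.85],[0,0,0],1],[[0,0,0.85],[0,0,0],1],[[0,0,0],[0,0,0],1]]'
python3 - 2>/dev/null <<'E'
from h import *
go(.5274,.131,.341,56)
b,d=look('wrist',np.array([.609,-.037]));cv2.imwrite('pics/w6.png',b)
o=status.get_obs()
b,d=look('top');cv2.imwrite('pics/t6.png',b)
r=finder.trace('wrist','lock_lever')
E
```

```text
t: 15.8
tool_pos: [0.5255, 0.1316, 0.4209]
orientation: [0.836, 0.548, 0.0, -0.0]
wrist_force: [0.5, -0.1, -0.2]
grip_width: -0.0001
finger_force: 0.0
t: 16.13
tool_pos: [0.5264, 0.1287, 0.4206]
orientation: [0.883, 0.469, -0.0, 0.0]
wrist_force: [0.1, -0.1, -0.1]
grip_width: -0.0002
finger_force: 0.0
t 16.13 tcp [0.5264 0.1287 0.4206] tool x ang 56.0 tilt 0.01 F [ 0.1 -0.1 -0.1] w -0.0002 j6 0.62
units [ 0.12 -0.02  3.98] turn z units -0.0
wrist wheel [ 0.6102 -0.0317] 0.0584 3987
yellow post [0.5484 0.1618 0.2043] stop [0.632  0.1681 0.1518]
top wheel [ 0.6086 -0.0363] 0.0591 711
pointer 24 [ 0.6708 -0.0695] z 0.177 r 0.0705 ang -28.1
crank 48 [ 0.5587 -0.0128] z 0.225 r 0.0552 ang 154.8
yellow post [nan nan nan] stop [0.634  0.1628 0.1528]
```

View pics/w6.png

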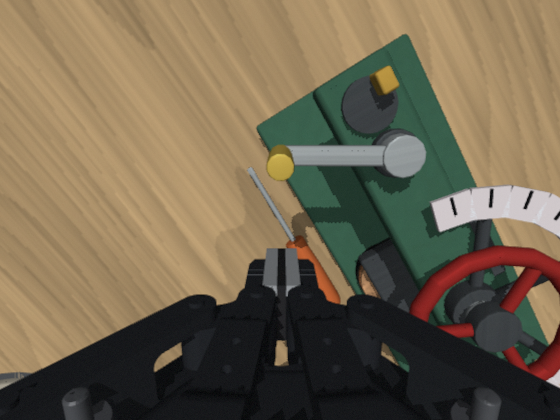

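The wrist view shows the yellow post (280,163) straight ahead of the fingers, clear of everything else. Descend and push.

```bash
python3 -m handwheel '[[[0,0,0],[0,0,0.8],1],[[0,0,0],[0,0,0.8],1],[[0,0,0],[0,0,0.8],1],[[0,0,0],[0,0,0.8],1],[[0,0,0],[0,0,0.75],1],[[0,0,0],[0.25,0,0],1],[[0,0,0],[0.25,0,0],1],[[0,0,0],[0.2,0,0],1],[[0,0,0],[0.1,0,0],1],[[0,0,0],[0.05,0,0],1],[[0,0,0],[0,0,0],1]]'
python3 -m handwheel '[[[0,0,0.5],[0.15,-0.03,0],1],[[0,0,0.5],[0.15,-0.03,0],1],[[0,0,0.75],[0.224,-0.044,0],1],[[0,0,0.75],[0.224,-0.044,0],1],[[0,0,0.75],[0.224,-0.044,0],1],[[0,0,0.75],[0.224,-0.044,0],1],[[0,0,0.75],[0.224,-0.044,0],1],[[0,0,0.75],[0.224,-0.044,0],1]]'
python3 -c "
from h import *
go(.6176,.1127,.341,-3.3)
b,d=look('scene')" 2>/dev/null
```

```text
t: 17.2
tool_pos: [0.5359, 0.1434, 0.3422]
orientation: [0.882, 0.471, 0.0, 0.0]
wrist_force: [-0.3, -0.6, -0.1]
grip_width: 0.0006
finger_force: 0.0
t: 17.87
tool_pos: [0.5531, 0.1714, 0.3419]
orientation: [0.956, 0.292, -0.001, -0.0]
wrist_force: [-5.1, -1.1, 2.0]
grip_width: 0.0
finger_force: 2.5
t 17.87 tcp [0.5531 0.1714 0.3419] tool x ang 34.0 tilt 0.13 F [-5.1 -1.1  2. ] w 0.0 j6 1.08
units [1.03 4.24 0.04] turn z units 9.33
scene wheel [ 0.6117 -0.041 ] 0.0587 807
pointer 54 [ 0.6733 -0.0722] z 0.173 r 0.0691 ang -26.9
mark 72 [ 0.6949 -0.0855] z 0.173 r 0.0944 ang -28.1
crank 116 [ 0.5646 -0.0172] z 0.222 r 0.0527 ang 153.2
yellow post [0.5707 0.179  0.2019] stop [0.5705 0.176  0.1633]
```

```bash
python3 -m handwheel '[[[0,0,0.75],[0.224,-0.047,0],1],[[0,0,0.75],[0.224,-0.047,0],1],[[0,0,0.75],[0.224,-0.047,0],1],[[0,0,0.75],[0.224,-0.047,0],1],[[0,0,0.75],[0.224,-0.047,0],1],[[0,0,0.75],[0.224,-0.047,0],1],[[0,0,0.75],[0.224,-0.047,0],1],[[0,0,0.75],[0.224,-0.047,0],1],[[0,0,0.5],[0.149,-0.031,0],1],[[0,0,0.5],[0.149,-0.031,0],1],[[0,0,0],[0,0,0],1]]'
python3 -c "
from h import *
go(.6176,.1127,.341,-3.3)
b,d=look('scene');b,d=look('top')" 2>/dev/null
```

```text
t: 18.83
tool_pos: [0.5887, 0.1949, 0.3418]
orientation: [0.999, 0.054, -0.0, -0.0]
wrist_force: [-1.2, 0.4, 0.8]
grip_width: -0.0001
finger_force: 0.8
t 18.83 tcp [0.5887 0.1949 0.3418] tool x ang 6.2 tilt 0.05 F [-1.2  0.4  0.8] w -0.0001 j6 1.59
units [1.   4.24 0.04] turn z units 2.36
scene wheel [ 0.6117 -0.0409] 0.0588 801
pointer 56 [ 0.6726 -0.073 ] z 0.173 r 0.0688 ang -27.8
mark 71 [ 0.6962 -0.0854] z 0.173 r 0.0954 ang -27.8
crank 119 [ 0.5641 -0.0169] z 0.222 r 0.0533 ang 153.3
yellow post [0.6088 0.1933 0.2027] stop [0.6095 0.192  0.1626]
top wheel [ 0.6086 -0.0364] 0.0592 698
pointer 27 [ 0.6711 -0.0695] z 0.175 r 0.0707 ang -27.9
crank 50 [ 0.5597 -0.0127] z 0.225 r 0.0544 ang 154.2
yellow post [nan nan nan] stop [0.6341 0.1636 0.1523]
```

```bash
python3 -m handwheel '[[[0,0,0.4],[0.12,-0.025,0],1],[[0,0,0.4],[0.12,-0.025,0],1],[[0,0,0.4],[0.12,-0.025,0],1],[[0,0,0.4],[0.12,-0.025,0],1],[[0,0,0],[0,0,0],1]]'
python3 -m handwheel '[[[0,0,0.2],[0.06,-0.012,0],1],[[0,0,0.2],[0.06,-0.012,0],1],[[0,0,0],[0,0,0],1]]'
```

```text
t: 19.35
tool_pos: [0.5981, 0.1972, 0.3417]
orientation: [1.0, -0.002, -0.0, -0.0]
wrist_force: [-2.6, 1.9, 0.8]
grip_width: -0.0001
finger_force: 1.3
t: 19.6
tool_pos: [0.6004, 0.1977, 0.3417]
orientation: [1.0, -0.016, -0.0, -0.0]
wrist_force: [-4.2, 2.1, 1.2]
grip_width: -0.0002
finger_force: 2.1
```

```bash
python3 -c "
from h import *
go(.6176,.1127,.341,-3.3)" 2>/dev/null
```

```text
t 19.6 tcp [0.6004 0.1977 0.3417] tool x ang -1.8 tilt 0.05 F [-4.2  2.1  1.2] w -0.0002 j6 1.74
units [0.99 4.22 0.03] turn z units 0.38
```

```bash
for i in 1; do python3 -m handwheel '[[[0,0,0.2],[0.05,-0.01,0],1],[[0,0,0],[0,0,0],1]]'; python3 -m handwheel '[[[0,0,0.1],[0.04,-0.01,0],1],[[0,0,0],[0,0,0],1]]';  python3 -m handwheel '[[[0,0,0],[0.03,0,0],1],[[0,0,0],[0,0,0],1]]'; done | grep -E 'pos|force'
```

```text
tool_pos: [0.6014, 0.1979, 0.3417]
wrist_force: [-3.7, 2.6, 1.7]
finger_force: 2.1
tool_pos: [0.6022, 0.1981, 0.3417]
wrist_force: [-4.8, 1.6, 0.8]
finger_force: 2.2
tool_pos: [0.6028, 0.1981, 0.3417]
wrist_force: [-5.0, 2.8, 1.0]
finger_force: 2.3
```

```bash
(python3 -m handwheel '[[[0,0,0],[0.04,0,0],1],[[0,0,0],[0,0,0],1]]'; python3 -m handwheel '[[[0,0,0],[0.04,0,0],1],[[0,0,0],[0,0,0],1]]';  python3 -m handwheel '[[[0,0,0],[0.03,0,0],1],[[0,0,0],[0,0,0],1]]') | grep -E 'pos|wrist_force'; python3 -c "
from h import *
b,d=look('scene');b,d=look('top')" 2>/dev/null
```

```text
tool_pos: [0.6036, 0.1981, 0.3417]
wrist_force: [-4.7, 2.4, 1.0]
tool_pos: [0.6041, 0.1981, 0.3417]
wrist_force: [-8.5, 2.9, 2.5]
tool_pos: [0.6044, 0.1982, 0.3416]
wrist_force: [-12.1, 2.3, 4.4]
scene wheel [ 0.6116 -0.0409] 0.0589 793
pointer 58 [ 0.6727 -0.0728] z 0.174 r 0.0689 ang -27.6
mark 71 [ 0.6956 -0.086 ] z 0.172 r 0.0953 ang -28.2
crank 120 [ 0.5647 -0.0171] z 0.222 r 0.0526 ang 153.1
yellow post [0.6236 0.193  0.2033] stop [0.6252 0.1922 0.1613]
top wheel [ 0.6085 -0.0364] 0.0591 697
pointer 23 [ 0.6729 -0.0695] z 0.176 r 0.0724 ang -27.2
crank 49 [ 0.5597 -0.0127] z 0.226 r 0.0543 ang 154.1
yellow post [nan nan nan] stop [0.6345 0.1646 0.1528]
```

```bash
(python3 -m handwheel '[[[0,0,0],[0.03,0,0],1],[[0,0,0],[0,0,0],1]]'; python3 -m handwheel '[[[0,0,0],[0.03,0,0],1],[[0,0,0],[0,0,0],1]]') | grep -E 'pos|wrist_force'
```

```text
tool_pos: [0.6047, 0.1982, 0.3417]
wrist_force: [-15.9, 2.4, 5.5]
tool_pos: [0.605, 0.1982, 0.3416]
wrist_force: [-19.4, 1.5, 6.0]
```

```bash
python3 -m handwheel '[[[0,0,0],[0.01,0,0],1],[[0,0,0],[0,0,0],1],[[0,0,0],[0,0,0],1],[[0,0,0],[0,0,0],1],[[0,0,0],[0,0,0],1],[[0,0,0],[0,0,0],1],[[0,0,0],[0,0,0],1],[[0,0,0],[0,0,0],1]]' | grep -E 't:|wrist_force'
python3 -m handwheel '[[[0,0,0],[-0.1,0,0],1],[[0,0,0],[-0.2,0,0],1],[[0,0,0],[-0.5,0,0],1],[[0,0,0],[-0.5,0,0],1],[[0,0,0],[0,0,-1],1],[[0,0,0],[0,0,-1],1],[[0,0,0],[0,0,-1],1],[[0,0,0],[0,0,-1],1],[[0,0,0],[-1,0,0],1],[[0,0,0],[-1,0,0],1],[[0,0,0],[-1,0,0],1],[[0,0,0],[-1,0,0],1]]'
python3 - 2>/dev/null <<'E'
from h import *
go(.6176,.1127,.341,-3.3)
for n in ['scene','top']: b,d=look(n);cv2.imwrite(f'pics/{n}7.png',b)
a=cv2.imread('pics/top7.png')[140:225,180:310];s=cv2.imread('pics/scene7.png')[110:240,270:400]
cv2.imwrite('pics/c7.png',np.hstack([cv2.resize(a,(459,300),interpolation=cv2.INTER_CUBIC),cv2.resize(s,(300,300),interpolation=cv2.INTER_CUBIC)]))
E
```

```text
t: 21.7
wrist_force: [-21.3, 1.2, 7.1]
t: 22.7
tool_pos: [0.4999, 0.203, 0.4218]
orientation: [1.0, -0.026, 0.001, 0.0]
wrist_force: [0.6, -0.1, -0.3]
grip_width: -0.0003
finger_force: 0.0
t 22.7 tcp [0.4999 0.203  0.4218] tool x ang -3.0 tilt 0.1 F [ 0.6 -0.1 -0.3] w -0.0003 j6 1.79
units [6.11 4.2  4.05] turn z units 0.07
scene wheel [ 0.6116 -0.0409] 0.0589 810
pointer 56 [ 0.6727 -0.0723] z 0.173 r 0.0687 ang -27.2
mark 69 [ 0.6964 -0.0853] z 0.173 r 0.0957 ang -27.6
crank 115 [ 0.5648 -0.0169] z 0.222 r 0.0526 ang 152.9
yellow post [0.6243 0.1935 0.2022] stop [0.6259 0.1915 0.1618]
top wheel [ 0.6086 -0.0363] 0.0592 710
pointer 24 [ 0.6708 -0.0695] z 0.177 r 0.0706 ang -28.1
crank 48 [ 0.5597 -0.0128] z 0.225 r 0.0543 ang 154.3
yellow post [0.6204 0.1963 0.2056] stop [0.6345 0.1647 0.1523]
```

View pics/c7.png

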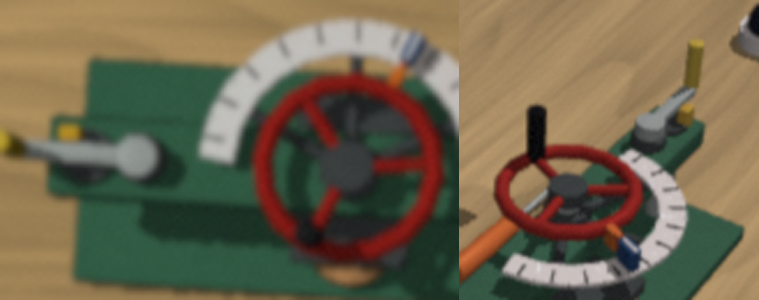

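The crops show the lever home against its stop (post 10,143; stop 70,132) and the pointer (398,75) in line with the mark (413,48). Handing in.

```bash
python3 -c "
from plant import ctrl
print(ctrl.job_done())"
```

```text
the job is handed in; nothing more can be done
None
```

I handed the job in: by the cameras the let-go wheel rests within about 1° of the blue mark, and the lever is home against its stop after being pressed there at about 20 N for over half a second; the arm is clear, the clock stood at about 23 s, and the judge's verdict was not shown.

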